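# Hardness check of a clamped rubber plug

### The arm

A 7-joint arm with a two-finger parallel gripper is mounted at the origin on the work surface. World frame = base frame: x ahead of the robot, y to its left, z up, the work surface at z = 0. Lengths are in m, angles in rad, forces in N, time in s.
With the tool pointing down it reaches from about 0.35 to 0.9 m from the base axis. Payload 7.2 kg.
Tool frame: the origin (TCP) lies midway between the tips of the shut fingers; the grasp point (between the pads) lies arm.grip_depth behind it (arm.grip_depth is the distance from the TCP to the grasp point, in m); z points along the fingers, y is the direction in which the jaws open and shut (so a half turn about z gives the same grasp; the last joint's range is limited). The gripper opens to 88 mm and grips with 3 to 60 N. Pads are 20 mm wide; open, the fingers measure 115 mm over their backs; the gripper's body (75 mm by 178 mm) begins 61 mm behind the grasp point.
Start: joints at [1.131, 0.411, -0.013, 1.596, 0.006, 1.134, -0.082], TCP at [0.227, -0.582, 0.223] pointing down, gripper open.
Joint ranges: [-2.95, 2.95], [-0.29, 1.99], [-1.47, 1.44], [0.14, 2.54], [-1.03, 4.17], [0.13, 1.85], [-2.86, 2.86]. Speed limits (rad/s): [2.39, 2.39, 3.01, 3.01, 3.14, 3.14, 3.14].

### API

Orientations are given as a rotation vector (axis times angle).
In Python, from cell import arm gives the robot as it stands.
- The arm moves only by the tool jog_arm, never from a script. Its argument "commands" is a list of rows, each a list of 6 numbers: the shift along the tool's x, y, z in m, then the turn, a rotation vector about the tool's x, y, z in rad. In form: [[x, y, z, wx, wy, wz], ...]. A call has 1 to 12 rows; each row is the pose to reach, as a shift and turn from the pose commanded when the call began, along the tool's axes at that moment; what a row does not reach only later rows make up. A row lasts 1/12 s, in which the tool goes at most 41.7 mm and 7.16 degrees, less where a joint would pass 70% of its speed; a pose out of reach is approached as far as the arm can. A call with a gripper value outside its range is refused whole. "gripper" is the opening, from 0 (shut) to 1 (fully open), set as the call begins (left out, the last holds). The fingers move at their own pace and stop on an object; "squeeze" is the grip in N (left out, the last holds). Time passes only in rows, so rows that repeat a pose let the fingers close. It gives the time, the measured TCP pose, the force and the opening at its end, in the units of the state.
- arm.get_obs(): the state, without advancing time (a new reading comes with each control period).
- arm.capture(name): name is "side" or "top" or "wrist"; returns the picture (384x512x3 uint8, blue, green, red); there is no depth.
- arm.camera_info(name): a dict with "intrinsics" (3x3 intrinsics, pixels), "R" (3x3) and "t" (3): a world point X has camera coordinates R X + t. Camera axes: x right, y down, z forward; pixel columns grow to the right and rows downward; lengths in m; the calibration is good to about 2 mm. A picture is of the moment at which its call begins: read the wrist's pose just before it. camera_info takes no time and is no camera call; for the wrist camera it gives the pose at the moment of the call.
- arm.sign_off(): hands the job in, once; it reports no verdict.
Trained networks look in the newest picture that a camera, given by its name, has taken for a name from the list of things; names that differ only in an ending like _2 or _b are one class to them, and where a whole thing is asked for, a point or a joint stands for the part that bears it (a point fixed in the world has none). Each returns a list of dicts, best first, with "score" (0 to 1); they miss things now and then, are a little off and sometimes report something else, mostly with a low value. They report only what shows in the picture. A call takes as long as a camera call. They do not tell look-alikes from the thing itself.
- arm.boxes_of(camera, query): "xyz" ([x, y, z] in m, in the coordinates of the camera as it stood for that picture, good to about 4 mm: the middle of the surface that is visible of it).
- arm.trace(camera, query): "mask" (384x512 bool, what is visible of it).
- arm.landmark_of(camera, query): "xyz" ([x, y, z] in m, in the coordinates of the camera as it stood for that picture, good to about 4 mm: a listed point, or the origin of a listed thing).
The state is a dict: "t": time; "joint_positions": joint angles; "joint_velocities": joint speeds; "effort": joint torques, N m; "position": TCP position; "eef_rot": TCP orientation; "wrist_force": force on the tool from outside, world axes, zero at the start; "torque": the same for the moment, N m; "gripper_width": finger opening in m.
Only numpy, scipy, OpenCV 4.12 (cv2) and the standard library are available. Lean on these libraries where they do the work, as an engineer would, in place of code of your own. Each camera call takes 0.05 s, during which the arm holds its last target.

### The job

Take the hand gauge from its stand and press its pin straight down into the rubber plug in the holder until the gauge's foot rests firmly and flat on the steel plate for a second, without bearing down hard, then set the gauge back upright in its stand. The white ring on the gauge stays where the pin pushed it: slide the marker to the place with one rib if the ring moved less than 9 mm (soft), two ribs for 9 to 15 mm (medium), three ribs for more than 15 mm (hard), and let go. Leave the glassware and the steel dish alone.

Things in the scene. Friction and masses are not known exactly. Their poses are not given: they have to be found in the camera images.
- gauge: Upright hand gauge, loose, about 0.25 kg. Origin: centre of the underside of its foot; z up its axis. Steel foot 44 mm across, 8 mm thick; aluminium tube 25 mm across; black round grip 32 mm across from 80 to 135 mm above the origin (its top). A sprung steel pin, 10 mm across, stands 24 mm out below the foot.
- pin (a joint): How far the gauge's pin is pushed up into the gauge, m: 0 free, 0.024 fully in. Spring 0.4 N per mm with 0.4 N at the start; it springs out again.
- ring (a joint): How far the white drag ring (37 mm across, 6 mm tall) is up the gauge's tube, m, 0 at first with its lower edge 24.5 mm above the gauge's origin. The pin pushes it up one for one; friction keeps it there. Two black lines at 33.5 and 39.5 mm mark 9 and 15 mm. A seated gauge gives 4.5 to 7 mm on a soft plug, 10 to 13.5 on a medium, over 15.5 on a hard one.
- stand: Fixed grey plastic block 75 x 75 x 45 mm tall; origin at the centre of its underside. Round hole 28 mm across and 38 mm deep in the middle of its top; the gauge stands on its foot on the top with its pin in the hole.
- stand_hole0 (a point): Centre of the mouth of the stand's hole, at the height of the stand's top: where the gauge's origin belongs when it is put away.
- holder: Fixed grey block with a steel clamp plate on top, 100 x 90 mm, origin 60 mm below the plate's usual top face (the holder's height over the table differs from time to time). Four bolt heads, 3 mm tall, at the corners of the plate. The plate does not give when pressed; bearing down hard means over 25 N on it.
- holder_face (a point): Centre of the 30 mm round opening in the clamp plate, at the usual height of its top face; the face may really be up to 2.5 mm higher or lower (bolts drawn down more or less), to be felt by contact. The tan rubber plug fills the opening, its top 3 mm below this point; it yields like a spring and its stiffness (about 0.23, 0.64 or 2.8 N per mm) cannot be seen.
- marker_base: Fixed aluminium track 40 x 190 x 14 mm tall, long side along its own y; origin at the centre of its underside. A low white strip (9 mm tall with its ribs) lies along its +x side, with one, two and three ribs beside the three places.
- marker (a joint): Travel of the marker along the track towards the track's +y, m, 0 to 0.14, starts near 0; one rib is at 0.045, two ribs at 0.085, three ribs at 0.125. Friction about 1.5 N; stays where it is left.
- marker_top (a point): Centre of the top of the black marker block, which is 28 mm across the track (its x), 20 mm along it and 40 mm tall, its top 54 mm above the table.
- jar: Bystander: glass jar with white cap, 56 mm across, 75 mm tall.
- dish: Bystander: open steel dish 80 x 60 x 30 mm.
- beaker: Bystander: glass beaker 56 mm across, 70 mm tall.
Not all that is in view belongs to the job. There is more than one size of the gauge; the one meant has the size given above.

How it is judged:
By the outcome, as a careful person would: the job done as asked, in the order asked, and still so for the second after the job is handed in, with the robot touching nothing.
It also fails if it takes over 72 s, if anything falls off the work surface, if the arm or the gripper's body presses on something with over 40 N, if the wrist force passes 120 N, or if a joint passes its speed limit or range.

## Working session

There is one attempt and no reset: what is moved stays moved. The work goes in short steps, Python scripts to look and compute and a tool call to move; the robot and the scene stay as the last step left them, time stands still between calls to the robot, and variables do not carry over. Pictures are saved under pics/ and viewed, and the job is handed in when it is done.

Besides the shell and the picture viewer there is one more tool, called by a JSON object that holds its "fn" and its "kwargs", one argument or row to a line. jog_arm: Moves the arm, as the interface text tells. Its arguments: {"type":"object","properties":{"commands":{"type":"array"},"gripper":{"type":"number"},"squeeze":{"type":"number"}},"required":["commands"]}

```bash
ls; mkdir -p pics
cat > h.py <<'E'
import numpy as np, cv2
from cell import arm
from scipy.spatial.transform import Rotation as Ro
def cap(n,f):
    im=arm.capture(n); cv2.imwrite('pics/'+f,im); return im
def w(n,p,ci=None):
    c=ci or arm.camera_info(n); return np.array(c['R']).T@(np.array(p)-np.array(c['t']))
def proj(n,X):
    c=arm.camera_info(n); q=np.array(c['intrinsics'])@(np.array(c['R'])@np.array(X)+np.array(c['t'])); return q[:2]/q[2]
E
python3 - <<'E'
from h import *
o=arm.get_obs(); print(o); print(arm.grip_depth)
cap('top','t0.png');cap('side','s0.png')
for c in ['top','side']:
  print(c,np.round(w(c,[0,0,0]),3))
  for q in ['gauge','stand_hole0','holder_face','marker_top','marker_base','stand','holder','jar','dish','beaker']:
    for r in arm.landmark_of(c,q)[:3]:
      X=w(c,r['xyz']);print(c,q,round(r['score'],2),X.round(4),proj(c,X).round(0))
E
```

```text
pics
{'t': 0.0, 'joint_positions': array([ 1.13080298,  0.41188611, -0.012777  ,  1.59703403,  0.00563235,
        1.13425711, -0.08220596]), 'joint_velocities': array([ 7.32523117e-04, -3.74472478e-04,  1.09491970e-03, -8.84840344e-04,
        7.02863875e-05,  4.61868818e-04, -1.31767149e-04]), 'effort': array([ 3.59177457e-04, -5.87955487e+01,  6.41798973e-01, -2.91076434e+01,
       -5.39623888e-02,  1.80673564e-02,  1.32483851e-04]), 'position': array([ 0.22686463, -0.58184719,  0.22182141]), 'eef_rot': array([-3.08596792e+00, -5.80518852e-01,  6.22119582e-04]), 'wrist_force': array([ 0.54334367,  0.27116531, -0.41472649]), 'torque': array([-0.06826413, -0.02172113, -0.05184449]), 'gripper_width': 0.08757238469313816}
0.0187
top [ 0.442 -0.01   1.316]
top gauge 0.76 [ 0.4944 -0.2792  0.0458] [360. 221.]
top gauge 0.71 [ 0.3816 -0.2594  0.0316] [352. 264.]
top gauge 0.6 [ 0.6145 -0.3295  0.0327] [377. 175.]
top stand_hole0 0.86 [ 0.4954 -0.2864  0.0432] [362. 220.]
top holder_face 0.93 [0.5615 0.0259 0.0666] [242. 194.]
top marker_top 0.57 [0.4513 0.2782 0.0506] [144. 237.]
top ma
[... 508 characters left out ...]
de stand_hole0 0.87 [ 0.4934 -0.282   0.0399] [305. 149.]
side holder_face 0.64 [0.5615 0.0339 0.0674] [260. 225.]
side marker_top 0.7 [0.4498 0.2788 0.0522] [298. 347.]
side marker_base 0.74 [0.5143 0.2752 0.0019] [261. 350.]
side marker_base 0.53 [ 0.4944 -0.2827  0.0376] [305. 149.]
side marker_base 0.42 [ 0.496  -0.2816 -0.0051] [303. 162.]
side stand 0.61 [ 4.941e-01 -2.785e-01 -1.000e-04] [304. 161.]
side holder 0.59 [0.5596 0.0289 0.0081] [261. 241.]
side jar 0.77 [ 7.620e-01 -1.428e-01 -1.000e-04] [198. 182.]
side jar 0.19 [ 0.4952 -0.2773 -0.0044] [303. 162.]
side dish 0.62 [ 7.969e-01 -3.030e-02  6.000e-04] [171. 210.]
side beaker 0.86 [ 7.629e-01  1.323e-01 -5.000e-04] [161. 266.]
```

Run:
```python
import cv2
a=cv2.imread('pics/t0.png');b=cv2.imread('pics/s0.png')
cv2.imwrite('pics/s0b.png',cv2.resize(b[80:384,100:420],None,fx=2,fy=2)[:600])
cv2.imwrite('pics/t0b.png',cv2.resize(a[90:300,110:430],None,fx=2.5,fy=2.5)[:600])
cv2.imwrite('pics/s0c.png',cv2.resize(b[70:190,230:390],None,fx=5,fy=5,interpolation=cv2.INTER_CUBIC)[:600])
```

```text
(no output)
```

View pics/s0b.png

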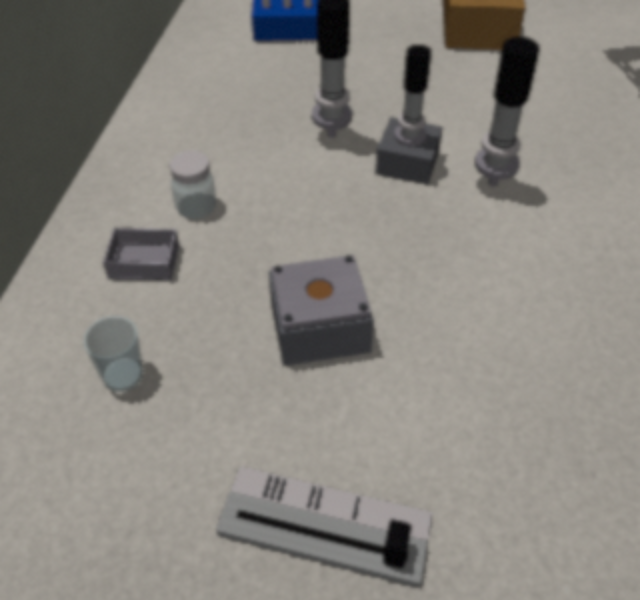

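View pics/t0b.png

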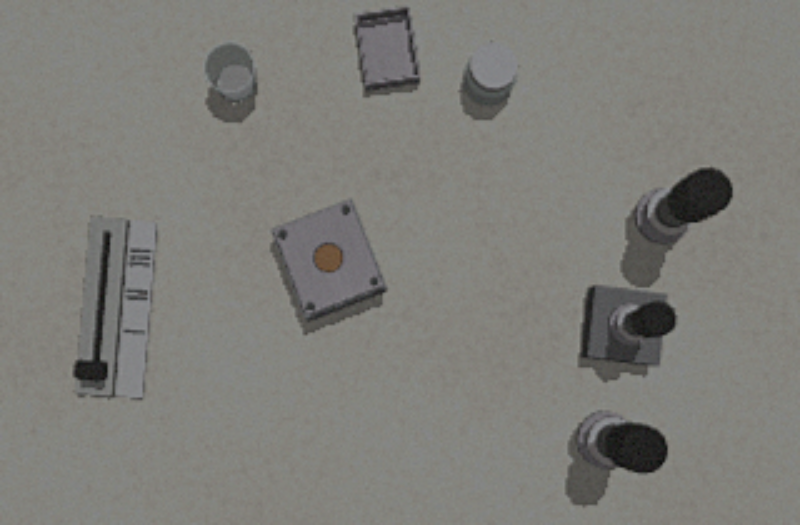

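View pics/s0c.png

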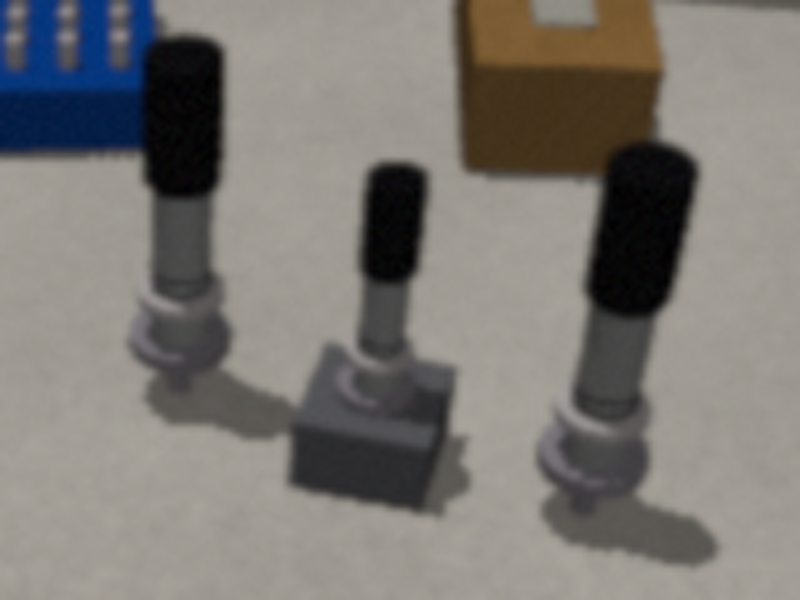

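Candidates for the gauge, in side-image pixels: a large gauge at (266,140), a small gauge in the stand at (305,148), and a large gauge at (348,162). I choose the one in the stand at (305,148). In the close crop its foot is about 0.58 of the 75 mm block's width, so 44 mm, and the others are about 1.3 times bigger. The marker is at side (298,347) and the holder opening at (260,225).

```bash
cat >> h.py <<'E'
def go(p,psi_deg):
    """tool-frame shift/turn from current measured pose to TCP p, pointing down, yaw psi"""
    o=arm.get_obs(); R=Ro.from_rotvec(o['eef_rot']); c,s=np.cos(np.radians(psi_deg)),np.sin(np.radians(psi_deg))
    T=Ro.from_matrix(np.array([[c,s,0],[s,-c,0],[0,0,-1]]))
    print('row',(R.inv().apply(np.array(p)-o['position'])).round(4),(R.inv()*T).as_rotvec().round(4),'t',round(o['t'],2))
E
python3 -c "
from h import *
go([.495,-.282,.29],-17)"
```

```text
row [ 0.3587 -0.1824 -0.0673] [ 0.000e+00 -1.000e-04  6.685e-01] t 1.1
```

{"fn": "jog_arm", "kwargs": {
  "commands": [
    [0.1,-0.05,-0.067,0,0,0.2],
    [0.3587,-0.1824,-0.067,0,0,0.6685],
    [0.3587,-0.1824,-0.067,0,0,0.6685],
    [0.3587,-0.1824,-0.067,0,0,0.6685],
    [0.3587,-0.1824,-0.067,0,0,0.6685],
    [0.3587,-0.1824,-0.067,0,0,0.6685],
    [0.3587,-0.1824,-0.067,0,0,0.6685],
    [0.3587,-0.1824,-0.067,0,0,0.6685],
    [0.3587,-0.1824,-0.067,0,0,0.6685],
    [0.3587,-0.1824,-0.067,0,0,0.6685],
    [0.3587,-0.1824,-0.067,0,0,0.6685],
    [0.3587,-0.1824,-0.067,0,0,0.6685]
  ],
  "gripper": 0.75
}}

```text
t: 2.1
position: [0.4971, -0.279, 0.2899]
eef_rot: [-3.108, 0.455, -0.002]
wrist_force: [-0.7, -0.7, 0.3]
gripper_width: 0.0658
```

Run:
```python
from h import *
o=arm.get_obs();print(o['position'],o['wrist_force'],o['gripper_width'])
im=cap('wrist','w1.png');ci=arm.camera_info('wrist')
for q in ['gauge','stand_hole0','stand']:
  for r in arm.landmark_of('wrist',q)[:3]:
    X=w('wrist',r['xyz'],ci);print(q,round(r['score'],2),X.round(4),proj('wrist',X).round(0))
for z in (.18,.125,.045): print(z,proj('wrist',[.495,-.282,z]))
print(w('wrist',[0,0,0]))
```

```text
[ 0.49714334 -0.27899408  0.28988998] [-0.74120495 -0.6632668   0.33998534] 0.06583737404473232
gauge 0.94 [ 0.3806 -0.2587  0.0303] [258. 238.]
gauge 0.92 [ 0.6084 -0.3264  0.0285] [258.  70.]
gauge 0.63 [ 0.4936 -0.284   0.0458] [252. 165.]
stand_hole0 0.96 [ 0.4946 -0.2843  0.0473] [252. 164.]
stand 0.98 [ 0.492  -0.2856 -0.0013] [253. 160.]
0.18 [249.10153806 188.78039448]
0.125 [249.47926999 176.28310843]
0.045 [249.85422431 163.87771971]
[ 0.56172341 -0.3048809   0.45096578]
```

View pics/w1.png

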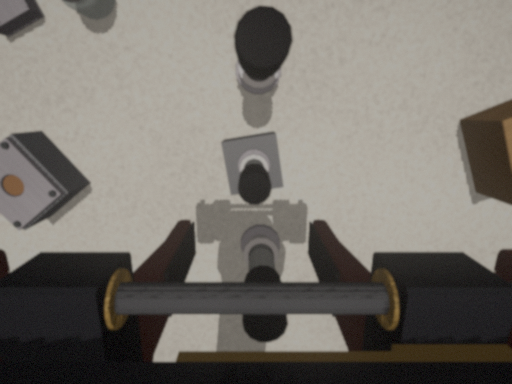

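```bash
cat >> h.py <<'E'
def back(n,uv,z):
    c=arm.camera_info(n);K=np.array(c['intrinsics']);R=np.array(c['R'])
    d=R.T@np.linalg.solve(K,[uv[0],uv[1],1]);C=w(n,[0,0,0]);return C+d*(z-C[2])/d[2]
E
python3 - <<'E'
from h import *
im=cv2.imread('pics/w1.png')
cv2.imwrite('pics/w1c.png',cv2.resize(im[120:220,200:310],None,fx=6,fy=6,interpolation=cv2.INTER_CUBIC))
g=(im[150:203,215:300].max(2)<45).astype(np.uint8)
n,l,s,c=cv2.connectedComponentsWithStats(g);print(s,c+[215,150])
print(back('wrist',(255,184),.18),back('wrist',(255,165),.045))
E
```

```text
[[   0    0   85   53 4267]
 [  38   15    2    3    3]
 [  32   17   20   11   53]
 [  29   21    3    3    4]
 [  33   21    1    1    1]
 [  34   23    1    1    1]
 [  27   24    3    2    3]
 [  30   27    1    1    1]
 [  33   31    1    1    1]
 [  37   30    2    4    4]
 [  43   31    3    6    8]
 [  31   32    1    1    1]
 [  33   33    1    2    2]
 [  35   34    1    1    1]
 [  37   35    1    1    1]
 [  29   37    1    1    1]
 [  33   36    1    1    1]
 [  27   37   12    4   16]
 [  40   36    2    1    2]
 [  45   37    1    1    1]
 [  42   38    1    1    1]
 [  29   38   24   15  127]
 [  36   41    1    1    1]
 [  34   45    1    1    1]
 [  49   45    2    3    3]] [[257.14037966 175.38434497]
 [253.66666667 166.        ]
 [256.39622642 170.58490566]
 [245.25       172.        ]
 [248.         171.        ]
 [249.         173.        ]
 [243.         174.66666667]
 [245.         177.        ]
 [248.         181.        ]
 [252.5        181.5       ]
 [259.         183.75      ]
 [246.         182.        ]
 [248.         183.5       ]
 [250.         184.        ]
 [252.         185.        ]
 [244.         187.        ]
 [248.         186.        ]
 [248.125      188.75      ]
 [255.5        186.        ]
 [260.         187.        ]
 [257.         188.        ]
 [255.18110236 195.54330709]
 [251.         191.        ]
 [249.         195.        ]
 [264.33333333 196.        ]]
[ 0.49776373 -0.28858772  0.18      ] [ 0.49144794 -0.28826094  0.045     ]
```

View pics/w1c.png

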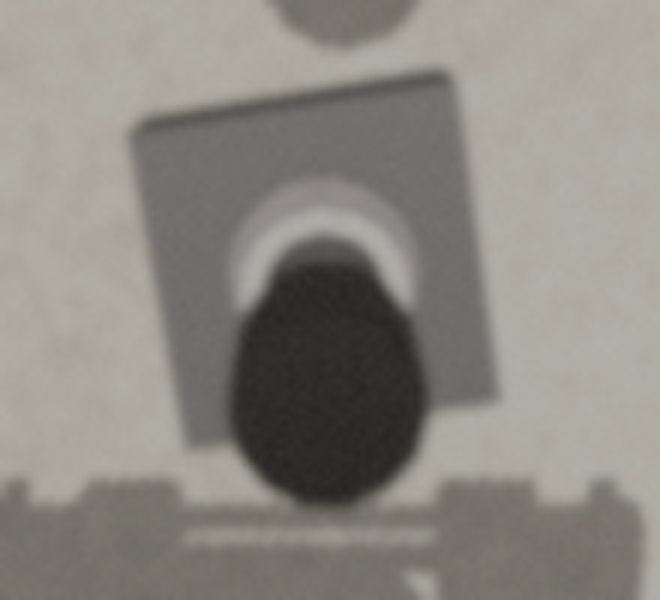

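Run:
```python
from h import *
o=arm.get_obs()
R=Ro.from_rotvec(o['eef_rot']);p=o['position']
for d in (-.0187,0,.1):print(proj('wrist',p+R.apply([0,0,d])))
print(back('wrist',(254.7,187.5),.18),back('wrist',(254,164.5),.049),p)
go([.495,-.286,.135],-17)
```

```text
[251.17457187 252.09895147]
[251.23028642 237.4612905 ]
[251.40229577 192.2699624 ]
[ 0.49464087 -0.28734364  0.18      ] [ 0.49319312 -0.28733179  0.049     ] [ 0.49369046 -0.28376029  0.28945827]
row [0.002  0.0016 0.1545] [ 0.0008  0.0006 -0.0027] t 2.3
```

{"fn": "jog_arm", "kwargs": {
  "commands": [
    [0.002,0.002,0.03,0,0,0],
    [0.002,0.002,0.06,0,0,0],
    [0.002,0.002,0.09,0,0,0],
    [0.002,0.002,0.12,0,0,0],
    [0.002,0.002,0.14,0,0,0],
    [0.002,0.002,0.15,0,0,0],
    [0.002,0.002,0.154,0,0,0],
    [0.002,0.002,0.154,0,0,0],
    [0.002,0.002,0.154,0,0,0]
  ]
}}

```text
t: 3.05
position: [0.4967, -0.2854, 0.1368]
eef_rot: [3.106, -0.466, 0.002]
wrist_force: [-0.3, -0.4, 0.4]
gripper_width: 0.0654
```

{"fn": "jog_arm", "kwargs": {
  "commands": [
    [0,0,0,0,0,0],
    [0,0,0,0,0,0],
    [0,0,0,0,0,0],
    [0,0,0,0,0,0],
    [0,0,0,0,0,0],
    [0,0,0,0,0,0]
  ],
  "gripper": 0.2,
  "squeeze": 35
}}

```text
t: 3.55
position: [0.4966, -0.2843, 0.1359]
eef_rot: [-3.107, 0.464, -0.001]
wrist_force: [1.0, 0.7, -0.5]
gripper_width: 0.0315
```

{"fn": "jog_arm", "kwargs": {
  "commands": [
    [0,0,-0.01,0,0,0],
    [0,0,-0.03,0,0,0],
    [0,0,-0.06,0,0,0],
    [0,0,-0.08,0,0,0],
    [0,0,-0.09,0,0,0],
    [0,0,-0.09,0,0,0],
    [0,0,-0.09,0,0,0]
  ]
}}

```text
t: 4.13
position: [0.496, -0.2845, 0.2253]
eef_rot: [3.107, -0.464, -0.0]
wrist_force: [0.6, -0.0, -3.8]
gripper_width: 0.0314
```

Run:
```python
from h import *
o=arm.get_obs();print(o['position'],o['wrist_force'],o['gripper_width'])
im=cap('side','s1.png')
for q in ['gauge','stand_hole0']:
  for r in arm.landmark_of('side',q)[:3]:
    X=w('side',r['xyz']);print(q,round(r['score'],2),X.round(4),proj('side',X).round(0))
cv2.imwrite('pics/s1c.png',cv2.resize(im[40:200,220:420],None,fx=3.7,fy=3.7,interpolation=cv2.INTER_CUBIC))
im=cap('top','t1.png')
for q in ['stand_hole0','holder_face']:
  for r in arm.landmark_of('top',q)[:3]:
    X=w('top',r['xyz']);print(q,round(r['score'],2),X.round(4),proj('top',X).round(0))
go([.562,.029,.226],-17)
```

```text
[ 0.49597438 -0.28446427  0.2253028 ] [ 0.55802122 -0.01942478 -3.82226441] 0.03142849087967425
gauge 0.91 [ 0.4948 -0.2825  0.1338] [308. 120.]
gauge 0.85 [ 0.6086 -0.321   0.0265] [266. 140.]
gauge 0.65 [ 0.376  -0.2565  0.0337] [348. 162.]
stand_hole0 0.85 [ 0.4932 -0.2832  0.0385] [305. 149.]
stand_hole0 0.96 [ 0.4956 -0.2829  0.0448] [361. 220.]
holder_face 0.97 [0.5631 0.0275 0.0646] [241. 193.]
row [-0.0283 -0.319  -0.0013] [-0.0003  0.0019  0.0001] t 4.43
```

View pics/s1c.png

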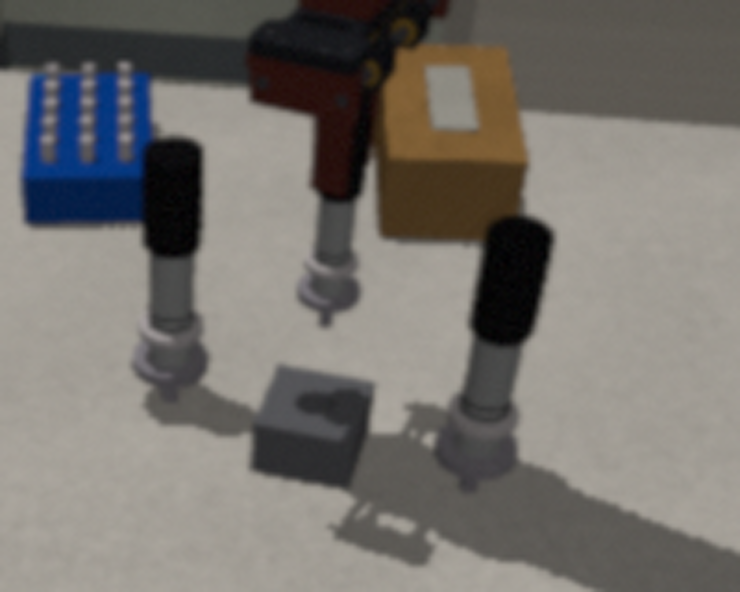

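{"fn": "jog_arm", "kwargs": {
  "commands": [
    [-0.002,-0.02,0,0,0,0],
    [-0.005,-0.05,0,0,0,0],
    [-0.008,-0.085,0,0,0,0],
    [-0.011,-0.12,0,0,0,0],
    [-0.014,-0.155,0,0,0,0],
    [-0.017,-0.19,0,0,0,0],
    [-0.02,-0.225,0,0,0,0],
    [-0.023,-0.26,0,0,0,0],
    [-0.026,-0.29,0,0,0,0],
    [-0.028,-0.31,0,0,0,0],
    [-0.0285,-0.319,0,0,0,0],
    [-0.0285,-0.319,0,0,0,0]
  ]
}}

```text
t: 5.43
position: [0.5623, 0.0313, 0.2252]
eef_rot: [-3.107, 0.458, 0.001]
wrist_force: [0.0, 0.1, -3.4]
gripper_width: 0.0313
```

{"fn": "jog_arm", "kwargs": {
  "commands": [
    [0,0,0,0,0,0],
    [0,0,0,0,0,0],
    [0,0,0,0,0,0],
    [0,0,0,0,0,0]
  ]
}}

```text
t: 5.77
position: [0.5622, 0.0271, 0.2257]
eef_rot: [3.106, -0.468, 0.0]
wrist_force: [1.0, 0.1, -2.2]
gripper_width: 0.0315
```

Run:
```python
from h import *
im=cap('side','s2.png');o=arm.get_obs();print(o['position'],o['wrist_force'],o['torque'],o['eef_rot'])
for q in ['gauge','holder_face']:
  for r in arm.landmark_of('side',q)[:3]:
    X=w('side',r['xyz']);print(q,round(r['score'],2),X.round(4),proj('side',X).round(0))
cv2.imwrite('pics/s2c.png',cv2.resize(im[120:270,180:340],None,fx=4,fy=4,interpolation=cv2.INTER_CUBIC))
im=cap('wrist','w2.png')
for q in ['gauge','holder_face']:
  for r in arm.landmark_of('wrist',q)[:3]:
    X=w('wrist',r['xyz']);print(q,round(r['score'],2),X.round(4),proj('wrist',X).round(0))
go([.562,.029,.18],-17)
```

```text
[0.56227328 0.02740378 0.22570492] [ 0.20740892 -0.09458824 -2.57840157] [ 0.05832476  0.01339709 -0.01776701] [ 3.10619165e+00 -4.67540934e-01  2.59711426e-04]
gauge 0.94 [0.5609 0.0253 0.1332] [261. 201.]
gauge 0.74 [ 0.3742 -0.2578  0.0331] [349. 162.]
holder_face 0.59 [0.5616 0.0349 0.0687] [260. 225.]
gauge 0.73 [0.5627 0.0281 0.135 ] [252. 195.]
gauge 0.66 [ 0.3806 -0.2545  0.0306] [503. 241.]
holder_face 0.57 [0.5701 0.0335 0.0691] [245. 173.]
row [-0.0004 -0.0003  0.0457] [ 0.     -0.0001 -0.0003] t 6.07
```

View pics/s2c.png

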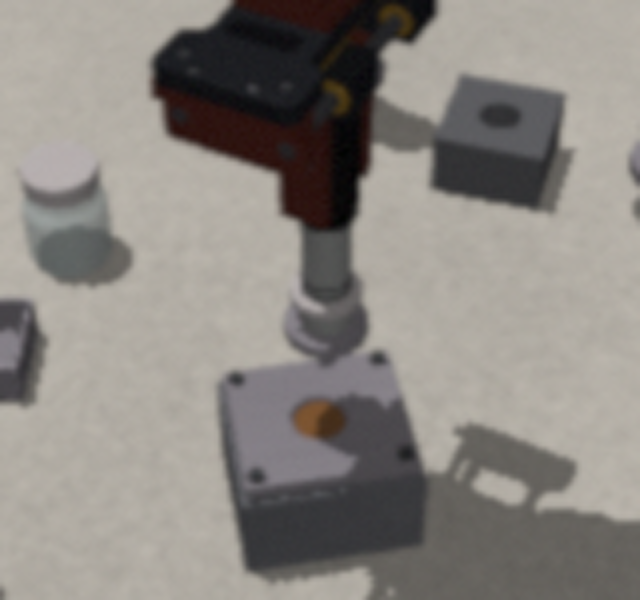

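View pics/w2.png

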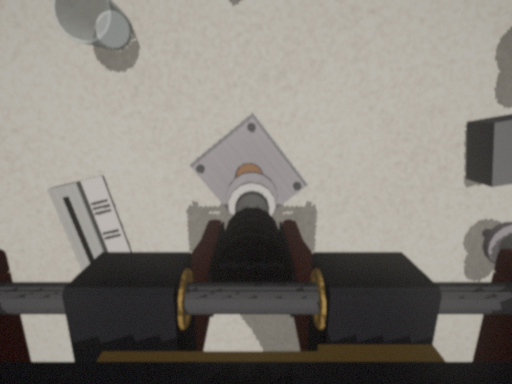

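Run:
```python
from h import *
for n,f in (('side','s2.png'),('top','t0.png'),('top','t1.png')):
    im=cv2.imread('pics/'+f).astype(int)
    m=((im[...,2]-im[...,0])>35)&(im[...,2]>1.5*im[...,0])
    k,l,s,c=cv2.connectedComponentsWithStats(m.astype(np.uint8))
    for i in range(1,k):
        if s[i,4]>15:
            print(f,s[i],c[i],[back(n,c[i],z).round(4) for z in (.060,.064)])
```

```text
s2.png [ 322   52   40   52 1650] [340.50484848  78.56424242] [array([ 0.4161, -0.6504,  0.06  ]), array([ 0.4164, -0.6428,  0.064 ])]
s2.png [233  89  16  10  68] [239.05882353  93.97058824] [array([ 0.727 , -0.4984,  0.06  ]), array([ 0.7253, -0.4917,  0.064 ])]
s2.png [275 122   8   7  19] [279.31578947 124.        ] [array([ 0.5773, -0.3578,  0.06  ]), array([ 0.5766, -0.352 ,  0.064 ])]
s2.png [261 141   6   7  19] [264.26315789 143.42105263] [array([ 0.604, -0.261,  0.06 ]), array([ 0.6031, -0.2558,  0.064 ])]
s2.png [254 220  11   9  77] [258.97402597 224.33766234] [array([0.5652, 0.0251, 0.06  ]), array([0.5645, 0.0285, 0.064 ])]
t0.png [236 188  11  11  89] [240.88764045 192.74157303] [array([0.5655, 0.0285, 0.06  ]), array([0.5651, 0.0284, 0.064 ])]
t0.png [ 486  228   26   51 1051] [499.47478592 251.93815414] [array([ 0.4149, -0.6293,  0.06  ]), array([ 0.415 , -0.6273,  0.064 ])]
t1.png [236 188  11  11  91] [240.9010989  192.71428571] [array([0.5655, 0.0285, 0.06  ]), array([0.5651, 0.0284, 0.064 ])]
t1.png [384 192  10   8  44] [387.77272727 194.86363636] [array([ 0.5603, -0.3496,  0.06  ]), array([ 0.5599, -0.3485,  0.064 ])]
t1.png [ 486  228   26   51 1059] [499.46081209 252.        ] [array([ 0.4148, -0.6292,  0.06  ]), array([ 0.4148, -0.6273,  0.064 ])]
```

```bash
python3 -c "
from h import *
go([.5645,.0285,.185],-17);print(arm.get_obs()['wrist_force'])"
```

```text
row [ 0.0021 -0.0005  0.0407] [ 0.     -0.0001 -0.0003] t 6.07
[-0.21508389 -0.87492731 -2.361715  ]
```

{"fn": "jog_arm", "kwargs": {
  "commands": [
    [0.002,-0.0005,0.01,0,0,0],
    [0.002,-0.0005,0.022,0,0,0],
    [0.002,-0.0005,0.032,0,0,0],
    [0.002,-0.0005,0.038,0,0,0],
    [0.002,-0.0005,0.04,0,0,0],
    [0.002,-0.0005,0.04,0,0,0],
    [0.002,-0.0005,0.04,0,0,0],
    [0.002,-0.0005,0.04,0,0,0]
  ]
}}

```text
t: 6.73
position: [0.5647, 0.0288, 0.1861]
eef_rot: [-3.107, 0.464, -0.001]
wrist_force: [0.3, 0.4, -3.0]
gripper_width: 0.0312
```

{"fn": "jog_arm", "kwargs": {
  "commands": [
    [0,0,0.002,0,0,0],
    [0,0,0.004,0,0,0],
    [0,0,0.006,0,0,0],
    [0,0,0.008,0,0,0],
    [0,0,0.01,0,0,0],
    [0,0,0.012,0,0,0],
    [0,0,0.014,0,0,0],
    [0,0,0.016,0,0,0],
    [0,0,0.017,0,0,0],
    [0,0,0.017,0,0,0]
  ]
}}

```text
t: 7.57
position: [0.5645, 0.0288, 0.1686]
eef_rot: [-3.107, 0.464, -0.001]
wrist_force: [0.2, -0.3, 0.9]
gripper_width: 0.0313
```

{"fn": "jog_arm", "kwargs": {
  "commands": [
    [0,0,0.001,0,0,0],
    [0,0,0.002,0,0,0],
    [0,0,0.003,0,0,0],
    [0,0,0.004,0,0,0],
    [0,0,0.005,0,0,0],
    [0,0,0.006,0,0,0],
    [0,0,0.007,0,0,0],
    [0,0,0.007,0,0,0],
    [0,0,0.007,0,0,0]
  ]
}}

```text
t: 8.32
position: [0.5645, 0.0288, 0.1617]
eef_rot: [-3.107, 0.464, -0.0]
wrist_force: [0.9, -0.6, 2.0]
gripper_width: 0.0317
```

Run:
```python
from h import *
im=cap('side','s3.png');o=arm.get_obs();print(o['position'],o['wrist_force'],o['torque'],o['eef_rot'])
cv2.imwrite('pics/s3c.png',cv2.resize(im[160:260,200:320],None,fx=6,fy=6,interpolation=cv2.INTER_CUBIC))
```

```text
[0.5645056  0.02877108 0.16177051] [0.83899133 0.63497192 2.02895387] [ 0.0759202  -0.13354837  0.04488049] [-3.10706271e+00  4.64235184e-01 -5.24071764e-04]
```

View pics/s3c.png

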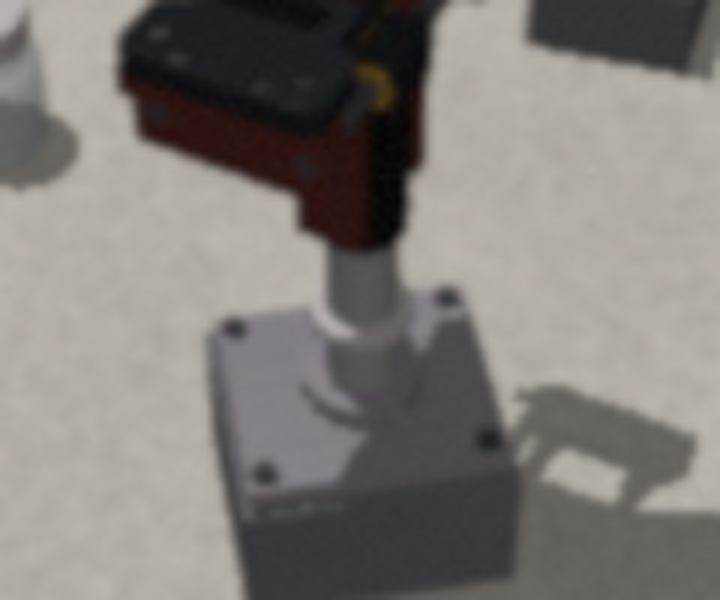

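{"fn": "jog_arm", "kwargs": {
  "commands": [
    [0,0,0.0005,0,0,0],
    [0,0,0.001,0,0,0],
    [0,0,0.0015,0,0,0],
    [0,0,0.002,0,0,0],
    [0,0,0.002,0,0,0]
  ]
}}

```text
t: 8.78
position: [0.5646, 0.0288, 0.1601]
eef_rot: [-3.107, 0.464, -0.001]
wrist_force: [0.5, -0.1, 6.2]
gripper_width: 0.0314
```

{"fn": "jog_arm", "kwargs": {
  "commands": [
    [0,0,0.0005,0,0,0],
    [0,0,0.001,0,0,0],
    [0,0,0.001,0,0,0]
  ]
}}

```text
t: 9.03
position: [0.5648, 0.0287, 0.1601]
eef_rot: [-3.107, 0.465, -0.002]
wrist_force: [-2.7, -0.5, 12.8]
gripper_width: 0.0318
```

{"fn": "jog_arm", "kwargs": {
  "commands": [
    [0,0,0.0,0,0,0],
    [0,0,0.0,0,0,0],
    [0,0,0.0,0,0,0],
    [0,0,0,0,0,0],
    [0,0,0,0,0,0],
    [0,0,0,0,0,0],
    [0,0,0,0,0,0],
    [0,0,0,0,0,0]
  ]
}}

```text
t: 9.7
position: [0.5648, 0.0287, 0.1601]
eef_rot: [-3.107, 0.464, -0.002]
wrist_force: [-2.1, -1.0, 13.6]
gripper_width: 0.0318
```

Run:
```python
from h import *
im=cap('side','s4.png');o=arm.get_obs();print(o['position'],o['wrist_force'],o['torque'],o['eef_rot'])
cv2.imwrite('pics/s4c.png',cv2.resize(im[160:260,200:320],None,fx=6,fy=6,interpolation=cv2.INTER_CUBIC))
```

```text
[0.5647577  0.02873172 0.1600722 ] [-2.69417105  0.83335802 13.72650264] [-0.07713424  0.71056861  0.02897046] [-3.10699152e+00  4.64564979e-01 -2.18173794e-03]
```

View pics/s4c.png

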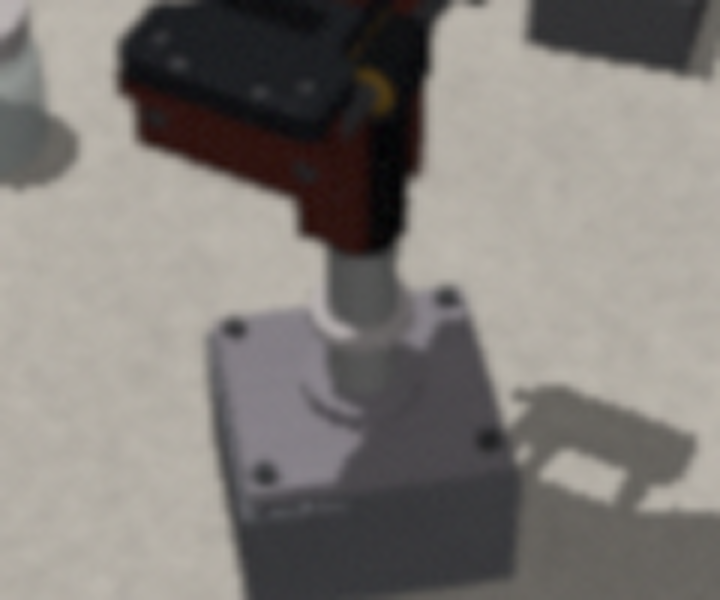

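{"fn": "jog_arm", "kwargs": {
  "commands": [
    [0,0,0.0002,0,0,0],
    [0,0,0.0002,0,0,0],
    [0,0,0.0002,0,0,0],
    [0,0,0.0002,0,0,0],
    [0,0,0.0002,0,0,0],
    [0,0,0.0002,0,0,0],
    [0,0,0.0002,0,0,0],
    [0,0,0.0002,0,0,0],
    [0,0,0.0002,0,0,0],
    [0,0,0.0002,0,0,0],
    [0,0,0.0002,0,0,0],
    [0,0,0.0002,0,0,0]
  ]
}}

```text
t: 10.75
position: [0.5648, 0.0287, 0.1601]
eef_rot: [-3.107, 0.465, -0.002]
wrist_force: [-3.9, -1.8, 14.2]
gripper_width: 0.0314
```

{"fn": "jog_arm", "kwargs": {
  "commands": [
    [0,0,-0.002,0,0,0],
    [0,0,-0.006,0,0,0],
    [0,0,-0.015,0,0,0],
    [0,0,-0.03,0,0,0],
    [0,0,-0.045,0,0,0],
    [0,0,-0.06,0,0,0],
    [0,0,-0.066,0,0,0],
    [0,0,-0.066,0,0,0]
  ]
}}

```text
t: 11.42
position: [0.5646, 0.0288, 0.2255]
eef_rot: [-3.107, 0.464, -0.002]
wrist_force: [-0.1, 0.8, -2.6]
gripper_width: 0.0315
```

Run:
```python
from h import *
im=cap('side','s5.png');o=arm.get_obs();print(o['position'],o['wrist_force'],o['torque'],o['eef_rot'])
cv2.imwrite('pics/s5c.png',cv2.resize(im[140:240,200:320],None,fx=6,fy=6,interpolation=cv2.INTER_CUBIC))
cap('wrist','w5.png')
go([.4962,-.2845,.226],-17)
```

```text
[0.56410572 0.02869393 0.22436734] [-0.93908208 -0.23320795 -3.42856623] [ 0.07212312  0.0101301  -0.00781909] [ 3.10695076e+00 -4.64361896e-01 -3.35730861e-04]
row [ 0.027   0.3192 -0.0022] [ 0.0006  0.0013 -0.0001] t 11.52
```

View pics/s5c.png

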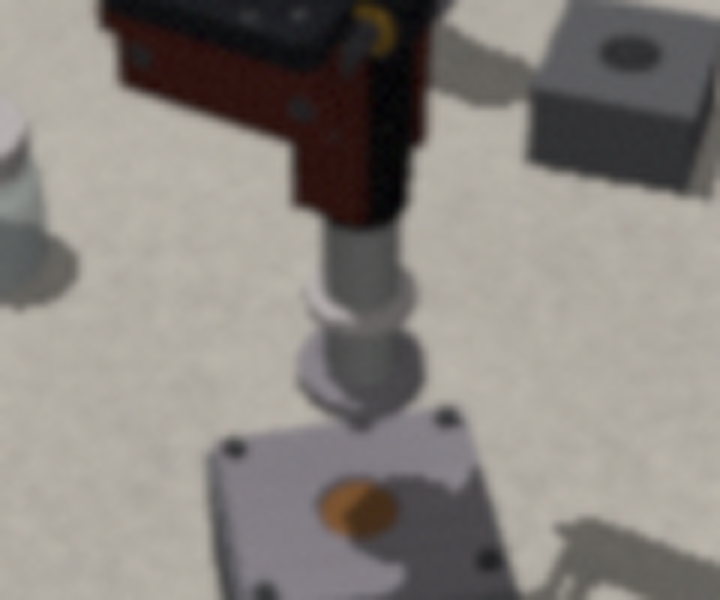

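View pics/w5.png

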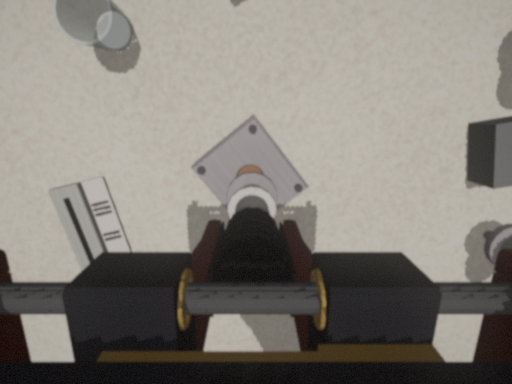

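Run:
```python
from h import *
th=np.linspace(0,6.28,100)
def circ(x,y,z,r): return np.array([proj('side',[x+r*np.cos(a),y+r*np.sin(a),z]) for a in th])
oz=.2246-.0909;x,y=.5641,.0287
im=cv2.imread('pics/s5.png');big=cv2.resize(im[150:220,230:290],None,fx=8,fy=8,interpolation=cv2.INTER_CUBIC)
rows=[big]
for q in (0,.006,.012,.0165):
    b=big.copy()
    for z,r in ((oz,.022),(oz+.0245+q,.0185),(oz+.0305+q,.0185)):
        c=((circ(x,y,z,r)-[230-.5,150-.5])*8).astype(np.int32)
        cv2.polylines(b,[c],True,(0,255,0),1)
    rows.append(b)
f=np.hstack(rows[1:]);cv2.imwrite('pics/s5d.png',cv2.resize(f,None,fx=.4,fy=.4,interpolation=cv2.INTER_AREA));cv2.imwrite('pics/s5e.png',rows[3])
```

```text
(no output)
```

View pics/s5d.png

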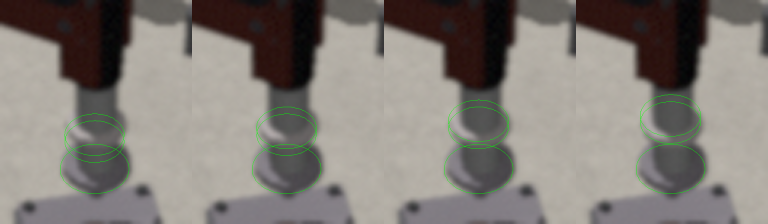

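View pics/s5e.png

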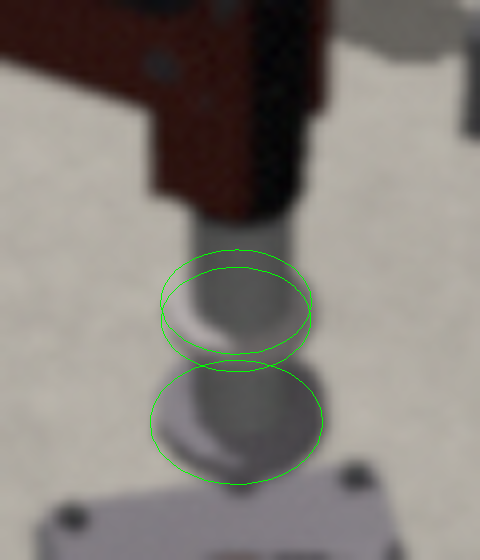

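{"fn": "jog_arm", "kwargs": {
  "commands": [
    [0.002,0.02,-0.002,0,0,0],
    [0.005,0.05,-0.002,0,0,0],
    [0.008,0.085,-0.002,0,0,0],
    [0.011,0.12,-0.002,0,0,0],
    [0.014,0.155,-0.002,0,0,0],
    [0.017,0.19,-0.002,0,0,0],
    [0.02,0.225,-0.002,0,0,0],
    [0.023,0.26,-0.002,0,0,0],
    [0.025,0.29,-0.002,0,0,0],
    [0.027,0.31,-0.002,0,0,0],
    [0.027,0.319,-0.002,0,0,0],
    [0.027,0.319,-0.002,0,0,0]
  ]
}}

```text
t: 12.52
position: [0.4953, -0.2862, 0.2251]
eef_rot: [3.106, -0.47, -0.004]
wrist_force: [0.9, 0.6, -3.2]
gripper_width: 0.0317
```

{"fn": "jog_arm", "kwargs": {
  "commands": [
    [0,0,0,0,0,0],
    [0,0,0,0,0,0],
    [0,0,0,0,0,0],
    [0,0,0,0,0,0]
  ]
}}

```text
t: 12.85
position: [0.4975, -0.2826, 0.2265]
eef_rot: [-3.107, 0.46, -0.0]
wrist_force: [0.3, 0.1, -1.4]
gripper_width: 0.0316
```

Run:
```python
from h import *
im=cap('side','s6.png');o=arm.get_obs();print(o['position'],o['wrist_force'])
for q in ['gauge','stand_hole0']:
  for r in arm.landmark_of('side',q)[:1]:
    X=w('side',r['xyz']);print(q,round(r['score'],2),X.round(4),proj('side',X).round(0))
cv2.imwrite('pics/s6c.png',cv2.resize(im[80:180,250:350],None,fx=6,fy=6,interpolation=cv2.INTER_CUBIC))
go([.4964,-.2844,.14],-17)
```

```text
[ 0.497435   -0.28291512  0.22648737] [-0.06689795  0.23163036 -2.85272163]
gauge 0.86 [ 0.4948 -0.2821  0.1329] [308. 120.]
stand_hole0 0.88 [ 0.4949 -0.2807  0.0429] [305. 148.]
row [-0.0006  0.0011  0.0865] [-0.0001 -0.0002  0.0012] t 13.0
```

View pics/s6c.png

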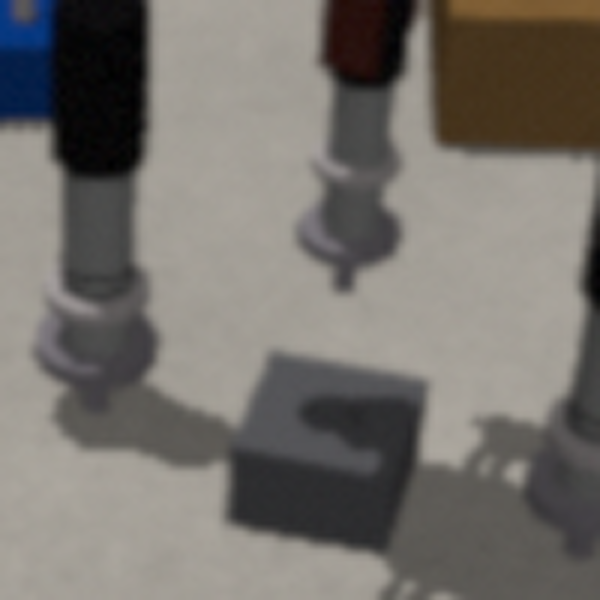

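{"fn": "jog_arm", "kwargs": {
  "commands": [
    [-0.0005,0.001,0.02,0,0,0.001],
    [-0.0005,0.001,0.045,0,0,0.001],
    [-0.0005,0.001,0.068,0,0,0.001],
    [-0.0005,0.001,0.08,0,0,0.001],
    [-0.0005,0.001,0.086,0,0,0.001],
    [-0.0005,0.001,0.087,0,0,0.001],
    [-0.0005,0.001,0.088,0,0,0.001],
    [-0.0005,0.001,0.0885,0,0,0.001],
    [-0.0005,0.001,0.089,0,0,0.001],
    [-0.0005,0.001,0.089,0,0,0.001]
  ]
}}

```text
t: 13.83
position: [0.4966, -0.2853, 0.1383]
eef_rot: [3.106, -0.466, 0.002]
wrist_force: [-0.6, -0.1, -2.4]
gripper_width: 0.0315
```

{"fn": "jog_arm", "kwargs": {
  "commands": [
    [0,0,0.0005,0,0,0],
    [0,0,0.001,0,0,0],
    [0,0,0.0015,0,0,0],
    [0,0,0.002,0,0,0],
    [0,0,0.002,0,0,0]
  ]
}}

```text
t: 14.25
position: [0.4963, -0.2851, 0.1359]
eef_rot: [3.107, -0.466, 0.001]
wrist_force: [-2.1, 0.1, 3.0]
gripper_width: 0.0317
```

{"fn": "jog_arm", "kwargs": {
  "commands": [
    [0,0,0.0003,0,0,0],
    [0,0,0.0006,0,0,0],
    [0,0,0.0006,0,0,0]
  ]
}}

```text
t: 14.5
position: [0.4964, -0.2852, 0.1359]
eef_rot: [3.106, -0.466, 0.001]
wrist_force: [-2.7, 1.4, 7.9]
gripper_width: 0.0318
```

Seated on the stand at the original height. Next I release it and retreat straight up.

{"fn": "jog_arm", "kwargs": {
  "commands": [
    [0,0,-0.0005,0,0,0],
    [0,0,-0.0005,0,0,0],
    [0,0,-0.0005,0,0,0],
    [0,0,-0.0005,0,0,0],
    [0,0,-0.0005,0,0,0],
    [0,0,-0.0005,0,0,0]
  ],
  "gripper": 0.72
}}

```text
t: 15.0
position: [0.4962, -0.285, 0.1352]
eef_rot: [3.107, -0.466, -0.0]
wrist_force: [0.2, -0.3, -0.1]
gripper_width: 0.0631
```

{"fn": "jog_arm", "kwargs": {
  "commands": [
    [0,0,-0.01,0,0,0],
    [0,0,-0.03,0,0,0],
    [0,0,-0.06,0,0,0],
    [0,0,-0.09,0,0,0],
    [0,0,-0.12,0,0,0],
    [0,0,-0.13,0,0,0],
    [0,0,-0.13,0,0,0]
  ]
}}

```text
t: 15.58
position: [0.4976, -0.2857, 0.2691]
eef_rot: [3.105, -0.466, 0.009]
wrist_force: [0.6, -1.1, -0.4]
gripper_width: 0.0629
```

Run:
```python
from h import *
im=cap('side','s7.png');o=arm.get_obs();print(o['position'],o['wrist_force'],o['gripper_width'])
for c in ('side','top'):
 if c=='top': cap('top','t7.png')
 for q in ['gauge','stand_hole0','marker_top']:
  for r in arm.landmark_of(c,q)[:3]:
    X=w(c,r['xyz']);print(q,round(r['score'],2),X.round(4),proj(c,X).round(0))
a=cv2.imread('pics/s0.png')
f=np.hstack([cv2.resize(k[90:170,270:340],None,fx=5.5,fy=5.5,interpolation=cv2.INTER_CUBIC) for k in (a,im)])
cv2.imwrite('pics/s7c.png',f)
```

```text
[ 0.49662181 -0.28526515  0.2666892 ] [ 0.52975181 -0.33546363 -0.8202602 ] 0.06338414438475051
gauge 0.88 [ 0.6123 -0.3243  0.027 ] [265. 139.]
gauge 0.6 [ 0.4957 -0.2861  0.0419] [305. 147.]
stand_hole0 0.9 [ 0.4968 -0.2845  0.0409] [304. 148.]
stand_hole0 0.17 [ 7.656e-01 -1.434e-01  3.000e-04] [197. 181.]
marker_top 0.68 [ 0.4972 -0.2792 -0.0025] [303. 161.]
marker_top 0.62 [0.4479 0.2787 0.0515] [299. 347.]
gauge 0.95 [ 0.6155 -0.3256  0.0322] [375. 175.]
gauge 0.69 [ 0.4962 -0.2834  0.0472] [362. 220.]
gauge 0.59 [ 0.3782 -0.2595  0.0302] [352. 266.]
stand_hole0 0.88 [ 0.4967 -0.281   0.0419] [360. 220.]
marker_top 0.59 [0.449  0.2775 0.0517] [144. 238.]
```

View pics/s7c.png

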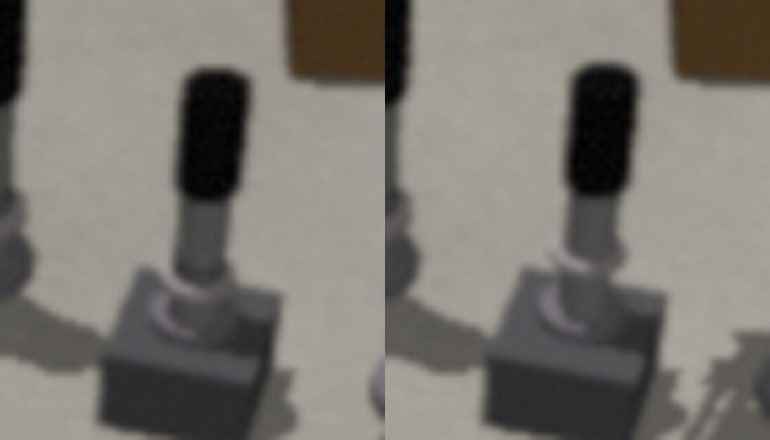

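Run:
```python
from h import *
print((proj('side',[.495,-.284,.07])-proj('side',[.495,-.284,.08]))*5.5)
a=cv2.imread('pics/s0.png').astype(int);b=cv2.imread('pics/s7.png').astype(int)
# column profiles of brightness along the left lit ring edge
for n,i in (('s0',a),('s7',b)):
    print(n); 
    for r in range(132,156): print(r,i[r,299:314].mean(1).mean(-1) if 0 else i[r,299:314].mean(-1).astype(int))
p=b-a
th=np.linspace(0,6.28,100)
def circ(x,y,z,r): return np.array([proj('side',[x+r*np.cos(t),y+r*np.sin(t),z]) for t in th])
out=[]
for f,y,qs in (('s0',-.283,[0]),('s7',-.2855,[.006,.012,.0165])):
  im=cv2.imread(f'pics/{f}.png');big=cv2.resize(im[120:165,280:330],None,fx=12,fy=12,interpolation=cv2.INTER_CUBIC)
  for q in qs:
    bb=big.copy()
    for z,r in ((.053,.022),(.045+.0245+q,.0185),(.045+.0305+q,.0185),(.18,.016)):
      cv2.polylines(bb,[((circ(.4955,y,z,r)-[279.5,119.5])*12).astype(np.int32)],True,(0,255,0),1)
    out.append(cv2.resize(bb,(400,360)) [:300])
cv2.imwrite('pics/s7d.png',np.vstack([np.hstack(out[:2]),np.hstack(out[2:])]))
```

```text
[-1.71938219 16.70429634]
s0
132 [152 149 132  98  74  70  71  72  73  73  71  80 112 141 151]
133 [152 150 129  96  75  71  73  72  73  74  70  80 116 144 152]
134 [154 148 123  91  74  70  70  73  73  72  71  83 119 145 154]
135 [154 146 115  82  71  70  71  72  73  73  73  88 129 151 156]
136 [154 146 110  77  69  69  70  74  74  72  72  87 129 150 154]
137 [154 146 106  71  63  68  70  73  73  72  66  78 115 141 152]
138 [152 146 105  61  54  58  66  70  70  66  60  66  95 125 147]
139 [139 144 110  71  57  56  59  62  60  56  58  66  87 117 144]
140 [120 137 126  96  71  61  62  63  63  58  63  74  87 109 137]
141 [ 99 121 133 124 104  88  76  68  68  71  77  82  87  94 121]
142 [ 93 101 118 128 129 124 106  91  85  84  85  85  84  85  96]
143 [103  99  96 102 110 114 110 106  96  90  85  82  81  81  84]
144 [112 100  81  78  84  92  96  95  90  83  78  72  71  75  81]
145 [111  90  70  67  73  77  79  80  77  74  70  66  65  70  77]
146 [110  88  67  65  70  72  74  74  74  69  67  64  64  66  73]
147 [110  93  74  68  69  72  72  73  72  69  66  65  64  62  58]
148 [105 104  8
[... 1219 characters left out ...]
44 [118 114  94  74  70  71  73  73  74  74  70  66  65  69  76]
145 [118 117 101  79  69  71  73  75  75  72  69  66  64  66  69]
146 [114 119 111  88  72  72  74  75  75  73  69  66  66  63  63]
147 [103 115 113  96  78  71  71  74  73  72  69  65  65  62  58]
148 [ 81  99 109 106  92  83  81  75  71  67  67  66  64  61  53]
149 [ 70  78  90  99 100 101  97  81  69  66  68  67  62  57  52]
150 [76 72 73 80 83 85 86 75 68 65 65 62 60 53 49]
151 [83 80 75 71 71 73 71 70 66 64 63 58 53 50 46]
152 [83 84 81 79 79 76 71 71 69 61 62 59 54 51 48]
153 [84 85 85 84 84 83 80 80 78 76 76 76 73 64 58]
154 [84 85 85 84 85 84 85 84 84 84 84 84 83 79 75]
155 [83 83 85 86 85 85 85 84 85 85 86 85 85 84 83]
```

View pics/s7d.png

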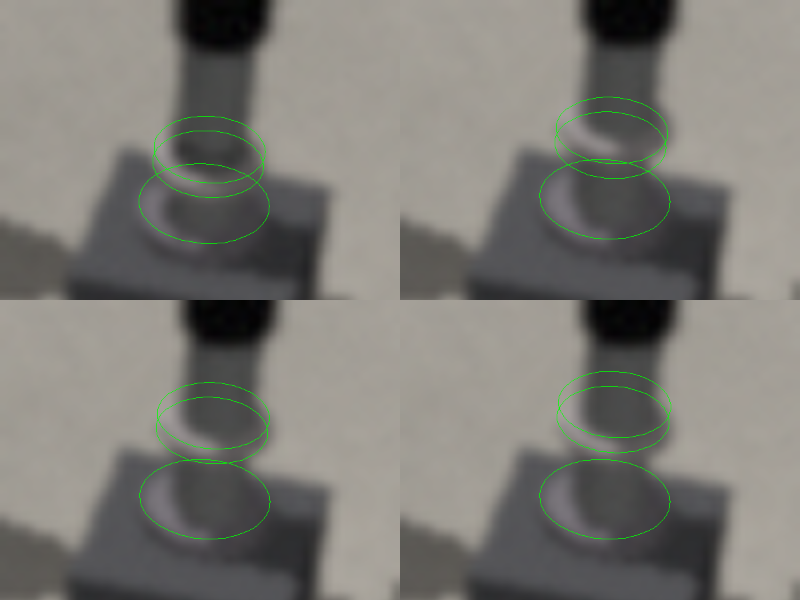

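Ring rise read against the foot is about 12 mm in the image, and the press forces (about 5 N of spring) also fit medium. So the marker goes to two ribs, at 0.085.

Run:
```python
from h import *
print(arm.get_obs()['joint_positions'].round(2))
im=cv2.imread('pics/t7.png')
cv2.imwrite('pics/t7c.png',cv2.resize(im[165:260,130:180],None,fx=6,fy=6,interpolation=cv2.INTER_CUBIC))
go([.46,.277,.28],-7)
```

```text
[ 0.5   0.29 -0.08  1.67  0.03  1.18 -1.46]
row [-0.1989 -0.5266 -0.0153] [-0.0005  0.002  -0.1754] t 15.98
```

View pics/t7c.png

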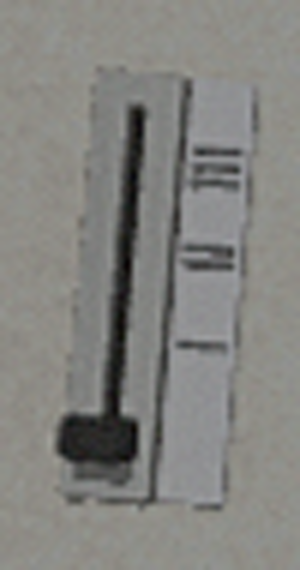

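{"fn": "jog_arm", "kwargs": {
  "commands": [
    [-0.01,-0.03,-0.015,0,0,-0.01],
    [-0.025,-0.068,-0.015,0,0,-0.03],
    [-0.04,-0.106,-0.015,0,0,-0.05],
    [-0.055,-0.145,-0.015,0,0,-0.07],
    [-0.07,-0.184,-0.015,0,0,-0.09],
    [-0.085,-0.223,-0.015,0,0,-0.11],
    [-0.1,-0.262,-0.015,0,0,-0.13],
    [-0.114,-0.3,-0.015,0,0,-0.15],
    [-0.129,-0.339,-0.015,0,0,-0.17],
    [-0.144,-0.378,-0.015,0,0,-0.19],
    [-0.159,-0.416,-0.015,0,0,-0.2],
    [-0.174,-0.455,-0.015,0,0,-0.2]
  ]
}}

```text
t: 16.98
position: [0.4626, 0.2026, 0.2801]
eef_rot: [3.138, -0.153, -0.0]
wrist_force: [1.6, 0.4, -0.5]
gripper_width: 0.0629
```

Run:
```python
from h import *
go([.46,.277,.28],-5.5)
```

```text
row [-0.0098 -0.0738  0.0001] [ 0.0002  0.0001 -0.0013] t 16.98
```

{"fn": "jog_arm", "kwargs": {
  "commands": [
    [-0.004,-0.03,0,0,0,0],
    [-0.008,-0.06,0,0,0,0],
    [-0.01,-0.074,0,0,0,0],
    [-0.01,-0.074,0,0,0,0],
    [-0.01,-0.074,0,0,0,0],
    [-0.01,-0.074,0,0,0,0],
    [-0.01,-0.074,0,0,0,0]
  ]
}}

```text
t: 17.57
position: [0.461, 0.2739, 0.2802]
eef_rot: [3.137, -0.157, -0.0]
wrist_force: [-0.0, 0.0, 0.5]
gripper_width: 0.0632
```

Run:
```python
from h import *
im=cap('wrist','w8.png');o=arm.get_obs();print(o['position'],o['eef_rot'])
for q in ['marker_top','marker_base']:
  for r in arm.landmark_of('wrist',q)[:2]:
    X=w('wrist',r['xyz']);print(q,round(r['score'],2),X.round(4),proj('wrist',X).round(0))
cv2.imwrite('pics/w8c.png',cv2.resize(im[20:250,150:350],None,fx=2.5,fy=2.5,interpolation=cv2.INTER_CUBIC))
print(arm.camera_info('wrist'))
```

```text
[0.46102439 0.27397714 0.28031181] [ 3.13701073e+00 -1.56773771e-01  3.54209838e-04]
marker_top 0.65 [0.4512 0.2784 0.05  ] [249. 174.]
marker_base 0.8 [ 0.5169  0.2746 -0.0036] [248. 122.]
{'intrinsics': array([[300.51462821,   0.        , 251.41642097],
       [  0.        , 300.51462821, 192.01342248],
       [  0.        ,   0.        ,   1.        ]]), 'R': array([[-9.89964279e-02, -9.95087524e-01, -7.26322184e-04],
       [-9.60595238e-01,  9.53743966e-02,  2.61075683e-01],
       [-2.59723883e-01,  2.65432617e-02, -9.65318062e-01]]), 't': array([0.31877883, 0.36975597, 0.55768158])}
```

View pics/w8c.png

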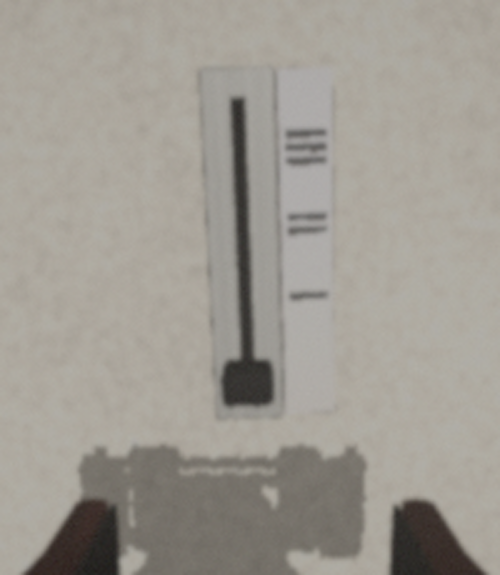

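Run:
```python
from h import *
f=lambda u,v,z: back('wrist',(u/2.5+150-.3,v/2.5+20-.3),z)
A=f(238,98,.014);B=f(247,358,.014);d=(A-B)/np.linalg.norm(A-B);print(A,B,d,np.degrees(np.arctan2(d[1],d[0])))
# marker on axis
M=f(247,383,.054);print('M',M)
for v,n in ((295.5,1),(223,2),(146,3)):
    r=f(307,v,.009); s=(r-A)@d; print(n,r,'axis pt',A+s*d,s)
for P in ([.4505,.2785,.054],M): print('marker s',(np.array(P)-A)@d)
e1,e2=f(239,66,.014),f(250,417,.014);print('track ends',(e1-A)@d,(e2-A)@d)
go([.4505,.278,.035],np.degrees(np.arctan2(d[1],d[0])))
```

```text
[0.59808062 0.26947118 0.014     ] [0.45998757 0.27879451 0.014     ] [ 0.99772864 -0.06736143  0.        ] -3.862450505528894
M [0.45347218 0.27905349 0.054     ]
1 [0.49150947 0.24129034 0.009     ] axis pt [0.49388703 0.27650579 0.014     ] -0.1044307858325894
2 [0.53117084 0.23807691 0.009     ] axis pt [0.53358441 0.27382563 0.014     ] -0.06464303774789126
3 [0.57123785 0.23483061 0.009     ] axis pt [0.57368779 0.27111806 0.014     ] -0.024448360685774346
marker s -0.14785360216371649
marker s -0.14492545367520293
track ends 0.015417038852659867 -0.17342164851211314
row [-0.0109 -0.0027  0.2454] [ 0.0003 -0.0004 -0.0321] t 17.72
```

{"fn": "jog_arm", "kwargs": {
  "commands": [
    [-0.01,-0.003,0.03,0,0,-0.015],
    [-0.01,-0.003,0.065,0,0,-0.015],
    [-0.01,-0.003,0.1,0,0,-0.015],
    [-0.01,-0.003,0.135,0,0,-0.015],
    [-0.01,-0.003,0.17,0,0,-0.015],
    [-0.01,-0.003,0.2,0,0,-0.015],
    [-0.01,-0.003,0.225,0,0,-0.015],
    [-0.01,-0.003,0.242,0,0,-0.015],
    [-0.01,-0.003,0.248,0,0,-0.015],
    [-0.01,-0.003,0.248,0,0,-0.015],
    [-0.01,-0.003,0.248,0,0,-0.015]
  ]
}}

```text
t: 18.63
position: [0.4513, 0.2795, 0.033]
eef_rot: [-3.139, 0.13, -0.001]
wrist_force: [0.2, -0.4, -0.5]
gripper_width: 0.0631
```

Run:
```python
from h import *
im=cap('side','s9.png');o=arm.get_obs();print(o['position'],o['eef_rot'],o['wrist_force'])
cv2.imwrite('pics/s9c.png',cv2.resize(im[284:384,200:340],None,fx=5,fy=5,interpolation=cv2.INTER_CUBIC))
```

```text
[0.45168095 0.27983669 0.03353322] [-3.13792909e+00  1.30312699e-01 -2.36025768e-03] [-0.56454282  0.20082284  1.16519917]
```

View pics/s9c.png

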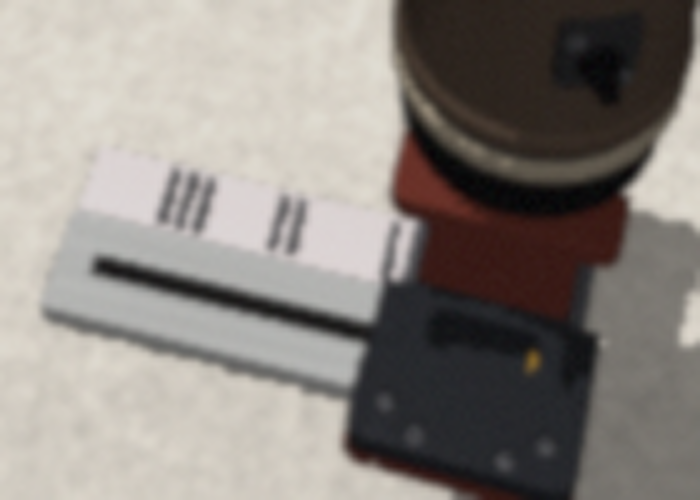

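{"fn": "jog_arm", "kwargs": {
  "commands": [
    [0,0,0,0,0,0],
    [0,0,0,0,0,0],
    [0,0,0,0,0,0],
    [0,0,0,0,0,0],
    [0,0,0,0,0,0],
    [0,0,0,0,0,0]
  ],
  "gripper": 0.15,
  "squeeze": 10
}}

```text
t: 19.18
position: [0.4509, 0.2785, 0.0325]
eef_rot: [3.137, -0.13, -0.0]
wrist_force: [0.6, 1.2, 5.4]
gripper_width: 0.0279
```

Run:
```python
from h import *
o=arm.get_obs();print(o['position'],o['wrist_force'],o['gripper_width'])
go(o['position']+np.array([.9975,-.071,0])*.082,-4.5)
```

```text
[0.45090251 0.27846301 0.03250827] [0.58105537 1.16389676 5.4375301 ] 0.02794462437442055
row [ 0.082 -0.001 -0.   ] [ 0.0017  0.     -0.0044] t 19.18
```

{"fn": "jog_arm", "kwargs": {
  "commands": [
    [0.005,0,-0.0005,0,0,0],
    [0.015,0,-0.0005,0,0,0],
    [0.027,0,-0.0005,0,0,0],
    [0.039,-0.0005,-0.0005,0,0,0],
    [0.051,-0.0005,-0.0005,0,0,0],
    [0.063,-0.001,-0.0005,0,0,0],
    [0.073,-0.001,-0.0005,0,0,0],
    [0.08,-0.001,-0.0005,0,0,0],
    [0.082,-0.001,-0.0005,0,0,0],
    [0.082,-0.001,-0.0005,0,0,0],
    [0.082,-0.001,-0.0005,0,0,0]
  ]
}}

```text
t: 20.1
position: [0.5331, 0.2733, 0.0326]
eef_rot: [3.139, -0.13, 0.001]
wrist_force: [0.6, -3.2, -3.2]
gripper_width: 0.0279
```

{"fn": "jog_arm", "kwargs": {
  "commands": [
    [0,0,0,0,0,0],
    [0,0,0,0,0,0],
    [0,0,0,0,0,0],
    [0,0,0,0,0,0]
  ],
  "gripper": 0.7
}}

```text
t: 20.43
position: [0.5326, 0.2746, 0.0333]
eef_rot: [-3.138, 0.129, -0.001]
wrist_force: [0.1, 0.3, -0.2]
gripper_width: 0.0512
```

{"fn": "jog_arm", "kwargs": {
  "commands": [
    [0,0,-0.01,0,0,0],
    [0,0,-0.04,0,0,0],
    [-0.02,0,-0.08,0,0,0],
    [-0.04,0,-0.12,0,0,0],
    [-0.06,0,-0.16,0,0,0],
    [-0.07,0,-0.2,0,0,0],
    [-0.08,0,-0.24,0,0,0],
    [-0.08,0,-0.25,0,0,0],
    [-0.08,0,-0.25,0,0,0],
    [-0.08,0,-0.25,0,0,0]
  ]
}}

```text
t: 21.27
position: [0.4531, 0.2807, 0.2846]
eef_rot: [-3.138, 0.129, -0.005]
wrist_force: [0.5, 0.5, -1.0]
gripper_width: 0.0612
```

Run:
```python
from h import *
im=cap('wrist','w10.png');o=arm.get_obs();print(o['position'],o['eef_rot'],o['wrist_force'])
for q in ['marker_top','marker_base']:
  for r in arm.landmark_of('wrist',q)[:2]:
    X=w('wrist',r['xyz']);print(q,round(r['score'],2),X.round(4),proj('wrist',X).round(0))
cv2.imwrite('pics/w10c.png',cv2.resize(im[20:250,150:350],None,fx=2.5,fy=2.5,interpolation=cv2.INTER_CUBIC))
im=cap('side','s10.png')
for q in ['marker_top','gauge','stand_hole0']:
  for r in arm.landmark_of('side',q)[:2]:
    X=w('side',r['xyz']);print(q,round(r['score'],2),X.round(4),proj('side',X).round(0))
cv2.imwrite('pics/s10c.png',cv2.resize(im[80:384,140:400],None,fx=1.9,fy=1.9,interpolation=cv2.INTER_CUBIC))
```

```text
[0.45276559 0.28010281 0.28294036] [ 3.13882600e+00 -1.29699230e-01  1.04244022e-03] [ 0.13961301 -0.23538689 -0.43821461]
marker_top 0.72 [0.5332 0.2707 0.0477] [253. 102.]
marker_base 0.8 [ 0.5137  0.2723 -0.0051] [253. 117.]
marker_top 0.84 [0.5316 0.2744 0.0517] [252. 336.]
gauge 0.67 [ 0.6086 -0.3225  0.0287] [266. 139.]
```

View pics/w10c.png

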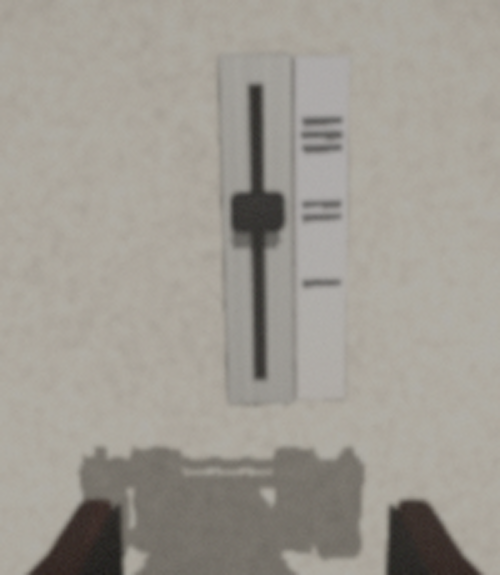

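View pics/s10c.png

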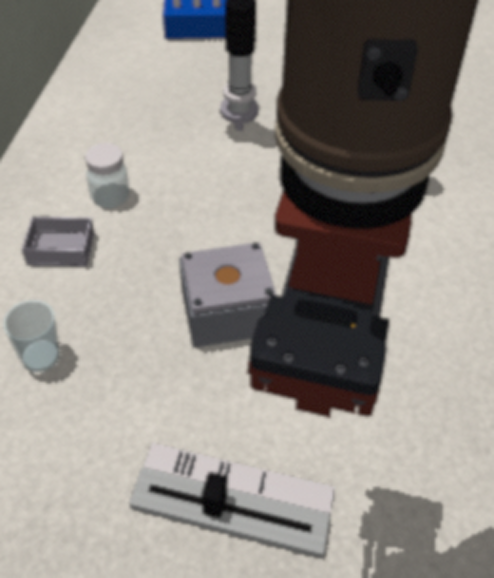

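Run:
```python
from h import *
im=cap('top','t11.png');a=cv2.imread('pics/t0.png')
for q in ['gauge','stand_hole0','marker_top']:
  for r in arm.landmark_of('top',q)[:3]:
    X=w('top',r['xyz']);print(q,round(r['score'],2),X.round(4),proj('top',X).round(0))
f=np.hstack([cv2.resize(k[185:255,335:395],None,fx=6.5,fy=6.5,interpolation=cv2.INTER_CUBIC) for k in (a,im)])
cv2.imwrite('pics/t11c.png',f)
```

```text
gauge 0.95 [ 0.6133 -0.3268  0.0327] [376. 176.]
gauge 0.36 [ 0.4969 -0.2822  0.0008] [357. 220.]
stand_hole0 0.63 [ 0.4942 -0.2857  0.043 ] [362. 221.]
marker_top 0.46 [0.5301 0.2742 0.0511] [146. 207.]
marker_top 0.42 [ 0.8004 -0.0317 -0.005 ] [264. 110.]
```

View pics/t11c.png

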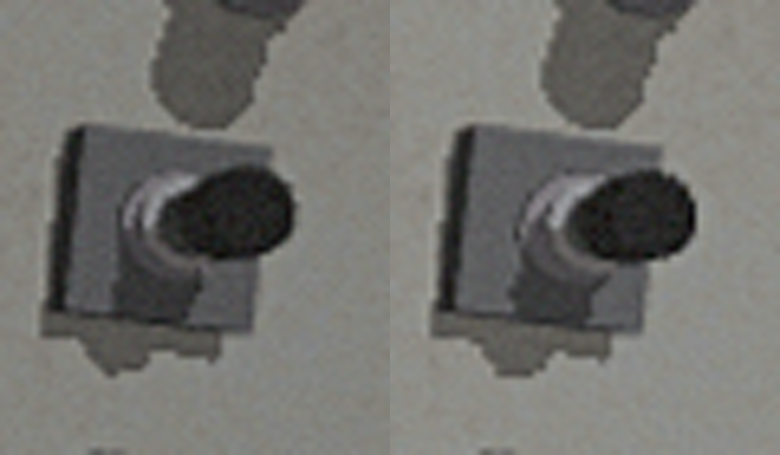

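```bash
python3 -c "
from h import *
print(arm.get_obs()['t'],arm.sign_off())"
```

```text
the job is handed in; nothing more can be done
21.8167 None
```

The job is handed in at 21.8 s. The gauge is back in its stand and the marker is at two ribs (medium).

- **Press:** I took the small gauge, the one of the given size, from the stand and lowered its pin into the plug. The foot met the plate and I held it there for about 2 s. The force on the plate was about 10 N, worked out from the wrist force. I judged flatness only from the wrist force and moment, which fit an even contact.
- **Reading:** The ring had risen about 12 mm, measured in the side pictures against the foot before and after. The spring force felt during the press, about 5 N, also fits a medium plug.
- **Putting back:** The gauge stands upright with its pin in the hole. In the last top picture it sits about 3.5 mm to one side of where it was at first. The pin has 9 mm of play, so I left it there.
- **Marker:** I released the marker beside the two ribs. Its centre was found at x = 0.530 to 0.533, against 0.5335 for the mark. The gripper was clear of everything, and I did not touch the glassware or the dish.
- **Poor detection:** In the last check the network found the gauge only weakly from the top camera (score 0.36). From the side camera the arm hid it, so for its place I relied on the pictures.

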